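Feed one spacer and push it to the pick-up square

TASK

On the bench's spacer feeder, press the red plunger once, all the way down, and let it come back up, so that a single orange spacer comes out in front of the magazine. Then, with a fingertip, push that spacer gently aside along the white base plate until it lies wholly on the green square. Do not grip or lift any spacer, feed no second one, and leave the rejected spacer on the red square and everything else where it is.

Things in the scene. Friction and masses are not known exactly. Their poses are not given: they have to be found in the camera images.
- feeder: spacer feeder, fixed to the bench. Origin on the bench under the centre of its magazine; spacers come out along its -x axis (roughly towards the robot), z up. White base plate: x = -97 to +87 mm, y = -128 to +128 mm, top 6 mm above the bench. Blue plunger housing behind the magazine: x = +21 to +83 mm, y = -21 to +21 mm, top 36 mm above the bench
- outlet (a point): point on the base plate's top, 43 mm in front of the magazine's centre, over which the spacer is left after a full press. The magazine is an upright square well, 41 (x) x 44 (y) mm, top 46 mm above the bench, with a clear front face 23 mm behind this point and a 14 mm high outlet at its foot
- plunger_top (a point): centre of the top face of the round red plunger knob (30 mm diameter, 8 mm thick), which stands above the blue housing at x = +50 mm, y = 0 of the feeder; top 66 mm above the bench when up, 44 mm when fully down
- plunger (a joint): how far the plunger is pressed down, in m: 0 = up (rest), 0.022 = fully down. A spring returns it; pressing takes about 2 N at first and 6 to 9 N at the bottom. It drives a steel pusher through the bottom of the magazine, about 2 mm forward for each 1 mm pressed, which draws back as the plunger rises
- green_square: the green square printed on the base plate, 64 x 64 mm, flush with it (0.6 mm print, no edge to bump); origin at its centre, 6 mm above the bench; sides parallel to the feeder's axes. About 50 mm in front of the magazine's centre and 85 mm to one side, left or right
- red_square: the red square printed on the base plate like the green one, on the other side of the outlet; rejects lie here
- spacer1: orange plastic disc with a dark dot in its middle, 32 mm diameter, 12 mm thick, about 22 g, lying flat; origin at its centre (half-way up), z up. It starts lowest in the magazine and is the one that comes out
- spacer2: orange plastic disc with a dark dot in its middle, 32 mm diameter, 12 mm thick, about 22 g, lying flat; origin at its centre (half-way up), z up. It starts second from the bottom in the magazine and stays there
- spacer3: orange plastic disc with a dark dot in its middle, 32 mm diameter, 12 mm thick, about 22 g, lying flat; origin at its centre (half-way up), z up. It starts on top in the magazine and stays there
- reject: orange plastic disc with a dark dot in its middle, 32 mm diameter, 12 mm thick, about 22 g, lying flat; origin at its centre (half-way up), z up. A rejected spacer lying on the red square; not to be moved
- flux_jar: small upright round flux jar with a black cap, 34 mm diameter, 42 mm tall, standing on the feeder's base plate beside the plunger housing; origin at its underside; bystander
- board: small green circuit board, 46 x 36 mm, 12 mm tall with its parts, lying on the base plate on the other side of the plunger housing; origin at its underside; bystander
- driver: screwdriver, 170 mm long, lying on the bench to the robot's right; bystander
- reel: aluminium reel, 60 mm diameter, 36 mm tall, standing on the bench to the left; origin at its underside; bystander
- tin: round open brass tin, 72 mm diameter, 45 mm tall, on the bench to the left; origin at its underside; bystander
- green_bin: open green parts bin, 100 x 85 x 50 mm, on the bench to the right; origin at its underside (not the green square); bystander
- red_bin: open red parts bin, 100 x 85 x 50 mm, on the bench to the right; origin at its underside; bystander

How it is judged:
By the outcome, as a careful person would: the job done as asked, in the order asked, and still so for the second after the job is handed in, with the robot touching nothing.
It also fails if it takes over 51 s, if anything falls off the work surface, if the arm or the gripper's body presses on something with over 40 N, if the wrist force passes 120 N, or if a joint passes its speed limit or range.

ROBOT

A 7-joint arm with a two-finger parallel gripper is mounted at the origin on the work surface. World frame = base frame: x ahead of the robot, y to its left, z up, the work surface at z = 0. Lengths are in m, angles in rad, forces in N, time in s.
With the tool pointing down it reaches from about 0.425 to 0.925 m from the base axis. Payload 6.8 kg.
Tool frame: the origin (TCP) lies on the centre line of the jaws, within the pads' length; the fingertips stand 14 mm ahead of it and the grasp point (between the pads) lies 5 mm behind it (r.nose_length is the distance from the TCP to the fingertips, in m); z points along the fingers, y is the direction in which the jaws open and shut (so a half turn about z gives the same grasp; the last joint's range is limited). The gripper opens to 85 mm and grips with 20 to 120 N. Pads are 22 mm wide; open, the fingers measure 114 mm over their backs; the gripper's body (76 mm by 85 mm) begins 54 mm behind the grasp point. The pads swing forward as they close: fully open they stand 13 mm farther back than shut.
Start: joints at [1.166, 0.477, 0.022, 1.555, -0.011, 1.109, -0.083], TCP at [0.197, -0.646, 0.245] pointing down, gripper open.
Joint ranges: [-2.96, 2.96], [-0.34, 2.1], [-1.41, 1.46], [0.24, 2.44], [-1.37, 4.51], [0.17, 1.92], [-2.96, 2.96]. Speed limits (rad/s): [2.39, 2.39, 3.14, 3.14, 3.14, 3.14, 3.14].

INTERFACE

Orientations are given as a rotation vector (axis times angle).
In Python, from bench import r, imaging, look_for, outline_of gives the robot as it stands. The module is installed in compiled form; this text tells all that it offers.
- The arm moves only by the tool carry_out, never from a script. Its arguments are lists of equal length, an entry for each row: "offset": the shift along the tool's x, y, z as a fraction of full scale, a list of three; "turn": the turn, a rotation vector about the tool's x, y, z as a fraction of full scale, a list of three. A call has 1 to 8 rows; each row is the pose to reach, as a shift and turn from the pose commanded when the call began, along the tool's axes at that moment; what a row does not reach only later rows make up. Full scale, the value 1, is 0.5 m for a shift and 1.5 rad for a turn. A row lasts 1/10 s, in which the tool goes at most 50 mm and 8.59 degrees, less where a joint would pass 70% of its speed; a pose out of reach is approached as far as the arm can. A call with a number of a shift or a turn outside -1 to 1 is refused whole. A call with a gripper value outside its range is refused whole. "hand" is the closure, from 0 (fully open) to 1 (shut), set as the call begins (left out, the last holds). The fingers move at their own pace and stop on an object; "force" is the grip in N (left out, the last holds). Time passes only in rows, so rows that repeat a pose let the fingers close. It gives the time, the measured TCP pose, the force and the opening at its end, in the units of the state.
- r.get_obs(): the state, without advancing time (a new reading comes with each control period).
- imaging.grab_frame(name): name is "side" or "top"; returns a dict with "pixels" (420x560x3 uint8, red, green, blue), "fx", "fy", "cx", "cy" (pixels), "k1" (the pictures are not rectified: a ray, as slopes to the right and down, at radius r is drawn at 1 + k1 r^2 times it, then the intrinsics apply), "R" (3x3) and "t" (3): a world point X has camera coordinates R X + t. Camera axes: x right, y down, z forward; pixel columns grow to the right and rows downward; lengths in m; the calibration is good to about 2 mm. A picture is of the moment at which its call begins. There is no depth.
- r.hand_in(): hands the job in, once; it reports no verdict.
Trained networks look in the newest picture that a camera, given by its name, has taken for a name from the list of things; names that differ only in an ending like _2 or _b are one class to them, and where a whole thing is asked for, a point or a joint stands for the part that bears it (a point fixed in the world has none). Each returns a list of dicts, best first, with "score" (0 to 1); they miss things now and then, are a little off and sometimes report something else, mostly with a low value. They report only what shows in the picture. A call takes as long as a camera call.
- look_for(query, camera): "xyz" ([x, y, z] in m, in the coordinates of the camera as it stood for that picture, good to about 4 mm: the middle of the surface that is visible of it).
- outline_of(query, camera): "region" (420x560 bool, what is visible of it).
The state is a dict: "clock": time; "joints": joint angles; "qvel": joint speeds; "tau": joint torques, N m; "tcp_pos": TCP position; "orientation": TCP orientation; "contact_force": force on the tool from outside, world axes, zero at the start; "moment": the same for the moment, N m; "grip_width": finger opening in m.
Only numpy, scipy, OpenCV 4.12 (cv2) and the standard library are available. Lean on these libraries where they do the work, as an engineer would, in place of code of your own. Each camera call takes 0.05 s, during which the arm holds its last target. There are 200 camera calls.

## Working session

There is one attempt and no reset: what is moved stays moved. The work goes in short steps, Python scripts to look and compute and a tool call to move; the robot and the scene stay as the last step left them, time stands still between calls to the robot, and variables do not carry over. Pictures are saved under pics/ and viewed, about 8 in all and at most 12, crops included, and the job is handed in when it is done.

Besides the shell and the picture viewer there is one more tool, called after "Request:" by a JSON object that holds its "name" and its "arguments". carry_out: Moves the arm, as the interface text tells. Shift numbers are shares of 0.5 m and turn numbers shares of 1.5 rad, none past 1 either way. Its arguments: {"type":"object","properties":{"offset":{"type":"array","items":{"type":"array","items":{"type":"number","minimum":-1,"maximum":1}}},"turn":{"type":"array","items":{"type":"array","items":{"type":"number","minimum":-1,"maximum":1}}},"hand":{"type":"number"},"force":{"type":"number"}},"required":["offset","turn"]}

```bash
mkdir -p pics; cat > h.py <<'E'
import numpy as np, cv2
from bench import r, imaging, look_for, outline_of
from scipy.spatial.transform import Rotation as Ro
def ray(f,u,v):
    K=np.array([[f['fx'],0,f['cx']],[0,f['fy'],f['cy']],[0,0,1.]])
    p=cv2.undistortPoints(np.array([[[u,v]]],float),K,np.array([f['k1'],0,0,0,0]))[0,0]
    R=np.array(f['R']);return -R.T@np.array(f['t']),R.T@np.array([p[0],p[1],1])
def onz(f,u,v,z):
    o,d=ray(f,u,v);return o+d*(z-o[2])/d[2]
def world(f,x): return np.array(f['R']).T@(np.array(x)-np.array(f['t']))
def save(f,n,crop=None,s=1):
    im=f['pixels'][:,:,::-1]
    if crop: im=im[crop[1]:crop[3],crop[0]:crop[2]]
    cv2.imwrite('pics/'+n,cv2.resize(im,None,fx=s,fy=s,interpolation=cv2.INTER_CUBIC))
def cen(m): 
    v,u=np.nonzero(m);return u.mean(),v.mean()
E
python3 - <<'E'
from h import *
np.set_printoptions(precision=4,suppress=True)
o=r.get_obs();print(o['clock'],o['tcp_pos'],o['orientation'],o['contact_force'],o['grip_width'],r.nose_length)
print(Ro.from_rotvec(o['orientation']).as_matrix())
fs={}
for c in('top','side'):
    f=fs[c]=imaging.grab_frame(c);save(f,c+'0.png',s=1.4)
    print(c,-np.array(f['R']).T@f['t'])
    for q in('plunger_top','green_square','red_square','reject','spacer3','feeder'):
        for d in look_for(q,c)[:2]: print(q,round(d['score'],2),world(f,d['xyz']))
    for q,z in(('plunger_top',.066),('green_square',.006),('red_square',.006)):
        for d in outline_of(q,c)[:1]:
            u,v=cen(d['region']);print(' out',q,round(d['score'],2),u,v,d['region'].sum(),onz(f,u,v,z))
E
```

```text
0.0 [ 0.1972 -0.645   0.2443] [-3.1053 -0.4643  0.0007] [ 0.2208 -0.2412 -0.2031] 0.08565174629058554 0.014
[[ 0.9563  0.2925 -0.0007]
 [ 0.2925 -0.9563  0.0017]
 [-0.0002 -0.0018 -1.    ]]
top [ 0.3538 -0.0052  0.9364]
plunger_top 0.66 [0.6266 0.0782 0.0652]
plunger_top 0.33 [0.5478 0.1889 0.0142]
green_square 0.89 [0.5037 0.0322 0.0065]
red_square 0.64 [0.5575 0.1837 0.01  ]
red_square 0.19 [0.635  0.172  0.0459]
reject 0.74 [0.6261 0.0822 0.0683]
spacer3 0.73 [0.5758 0.0908 0.0403]
feeder 0.67 [0.5799 0.0901 0.0052]
 out plunger_top 0.64 199.02061855670104 233.27835051546393 97 [0.5355 0.18   0.066 ]
 out green_square 0.67 265.386748844376 252.0693374422188 649 [0.5061 0.0262 0.006 ]
 out red_square 0.93 200.97191011235955 231.38951310861424 534 [0.5529 0.1883 0.006 ]
side [0.4189 0.7655 0.7259]
plunger_top 0.54 [0.6292 0.0849 0.0691]
green_square 0.59 [0.5034 0.0293 0.0078]
green_square 0.31 [0.4163 0.4008 0.0381]
red_square 0.97 [0.556  0.1946 0.0061]
red_square 0.43 [0.6808 0.3523 0.0257]
reject 0.49 [0.5461 0.1957 0.0195]
spacer3 0.66 [0.5715 0.0957 0.0403]
spacer3 0.43 [ 0.4211 -0.3646  0.021 ]
feeder 0.78 [0.579  0.1143 0.0066]
 out plunger_top 0.64 237.54736842105262 224.16842105263157 95 [0.6253 0.0864 0.066 ]
 out green_square 0.75 243.09061135371178 136.46288209606988 916 [ 0.7185 -0.3922  0.006 ]
 out red_square 0.58 289.0831265508685 129.0285359801489 806 [ 0.5731 -0.4574  0.006 ]
```

View pics/top0.png

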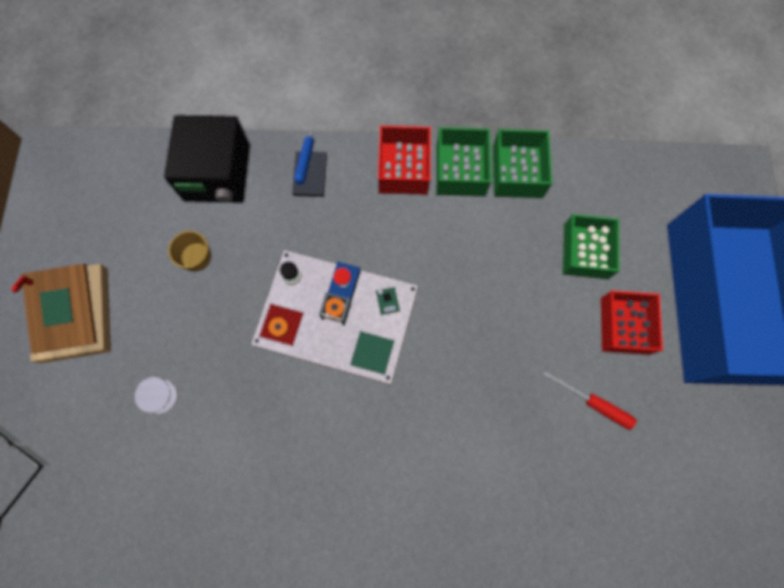

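View pics/side0.png

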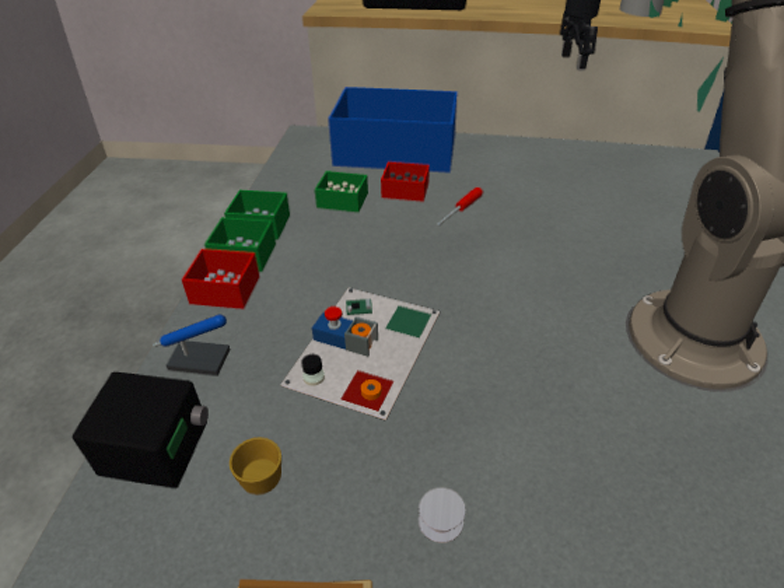

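The top view shows the plate with corners near (285,250), (417,288), (390,382) and (252,346). The knob is at (342,276), the green square at (373,353) on the robot's right, and the reject on red at (278,326). The side view agrees. Next I fit the feeder pose from colour blobs.

```bash
cat > fit.py <<'E'
from h import *
from scipy.optimize import least_squares
def blob(f,cond,box):
    hsv=cv2.cvtColor(f['pixels'],cv2.COLOR_RGB2HSV).astype(int);m=cond(hsv[...,0],hsv[...,1],hsv[...,2]).astype(np.uint8)
    k=np.zeros_like(m);k[box[1]:box[3],box[0]:box[2]]=1;m*=k
    n,l,s,c=cv2.connectedComponentsWithStats(m);i=1+np.argmax(s[1:,4]);return c[i],s[i,4],l==i
E
python3 - <<'E'
from fit import *
np.set_printoptions(precision=4,suppress=True)
box={'top':(175,170,305,280),'side':(195,200,320,305)}
green=lambda h,s,v:(h>60)&(h<95)&(s>80)&(v>40)
dred=lambda h,s,v:((h<5)|(h>172))&(s>150)&(v<165)&(v>50)
bred=lambda h,s,v:((h<5)|(h>172))&(s>150)&(v>175)
org=lambda h,s,v:(h>7)&(h<20)&(s>150)&(v>150)
obs=[]
for c in box:
    f=imaging.grab_frame(c)
    for n,cd,z in(('green',green,.006),('knob',bred,.066),('spacer',org,.04)):
        p,a,m=blob(f,cd,box[c]);X=onz(f,*p,z);print(c,n,p,a,X);
        if n=='green':
            q=cv2.boxPoints(cv2.minAreaRect(np.argwhere(m)[:,::-1].astype(np.float32)));print([onz(f,*k,.006)[:2].round(4) for k in q])
    # plate corners
    hsv=cv2.cvtColor(f['pixels'],cv2.COLOR_RGB2HSV);m=((hsv[...,1]<60)&(hsv[...,2]>135)).astype(np.uint8)
    b=box[c];k=np.zeros_like(m);k[b[1]:b[3],b[0]:b[2]]=1;m*=k
    n,l,s,_=cv2.connectedComponentsWithStats(m);i=1+np.argmax(s[1:,4])
    hull=cv2.convexHull(np.argwhere(l==i)[:,::-1].astype(np.int32))
    pts=np.array([onz(f,*p,.006)[:2]*1000 for p in hull[:,0].astype(float)]).astype(np.float32)
    rc=cv2.minAreaRect(pts);print(c,'plate',rc)   # mm
E
```

```text
top green [265.4542 251.5439] 535 [0.5074 0.026  0.006 ]
[array([0.4869, 0.0605]), array([0.5425, 0.0474]), array([ 0.5281, -0.0086]), array([0.473 , 0.0053])]
top knob [243.7222 196.7889] 90 [0.6274 0.0807 0.066 ]
top spacer [198.0909 232.7203] 143 [0.5422 0.1879 0.04  ]
top plate ((574.410400390625, 94.04196166992188), (259.4595947265625, 188.0214080810547), 76.04536437988281)
side green [291.278  229.4836] 428 [0.5068 0.0267 0.006 ]
[array([0.5429, 0.0483]), array([ 0.5403, -0.0146]), array([0.4711, 0.0036]), array([0.4766, 0.0645])]
side knob [235.  224.5] 2 [0.631  0.0883 0.066 ]
side spacer [264.1842 276.7368] 114 [0.5421 0.2116 0.04  ]
side plate ((573.5401611328125, 94.99467468261719), (258.0242004394531, 182.7878875732422), 76.17811584472656)
```

Plate fit: origin about (0.579, 0.093), feeder x axis at −13.9°. From that the knob comes out at (0.627, 0.081), which matches the direct measurement. I move towards it with the gripper shut.

Request:
{"name": "carry_out", "arguments": {"offset": [[0.62,-0.57,0],[0.62,-0.57,0],[0.62,-0.57,0],[0.62,-0.57,0],[0.62,-0.57,0],[0.62,-0.57,0],[0.62,-0.57,0],[0.62,-0.57,0]], "turn": [[0,0,0.36],[0,0,0.36],[0,0,0.36],[0,0,0.36],[0,0,0.36],[0,0,0.36],[0,0,0.36],[0,0,0.36]], "hand": 1, "force": 40}}

```text
clock: 1.9
tcp_pos: [0.4004, -0.2991, 0.2457]
orientation: [3.118, -0.381, 0.001]
contact_force: [0.5, -0.7, 0.3]
grip_width: -0.0001
```

```bash
cat >> h.py <<'E'
O=np.array([.579,.0932]);A=np.radians(-13.9);X=np.array([np.cos(A),np.sin(A)]);Y=np.array([-X[1],X[0]])
def w(x,y): return O+x*X+y*Y
def fd(p): d=np.array(p)[:2]-O;return np.array([d@X,d@Y])
def go(x,y,z):
    o=r.get_obs();R=Ro.from_rotvec(o['orientation']).as_matrix()
    p=np.append(w(x,y),z);d=R.T@(p-o['tcp_pos'])/.5
    Rt=np.column_stack([np.append(X,0),np.append(-Y,0),[0,0,-1]])
    print('tcp',np.round(o['tcp_pos'],4),'fd',fd(o['tcp_pos']).round(4),'F',np.round(o['contact_force'],1),'clk',o['clock'],'grip',round(o['grip_width'],4))
    print('offset',d.round(3),'turn',(Ro.from_matrix(R.T@Rt).as_rotvec()/1.5).round(3))
E
python3 -c "
from h import *
go(.05,0,.2)"
```

```text
tcp [ 0.4004 -0.2991  0.2457] fd [-0.0791 -0.4237] F [ 0.5 -0.7  0.3] clk 1.9 grip -0.0001
offset [ 0.258 -0.848  0.091] turn [ 0.    -0.001 -0.   ]
```

Request:
{"name": "carry_out", "arguments": {"offset": [[0.25,-0.82,0.08],[0.25,-0.82,0.08],[0.25,-0.82,0.08],[0.25,-0.82,0.08],[0.25,-0.82,0.08],[0.25,-0.82,0.08],[0.25,-0.82,0.08],[0.25,-0.82,0.08]], "turn": [[0,0,0],[0,0,0],[0,0,0],[0,0,0],[0,0,0],[0,0,0],[0,0,0],[0,0,0]]}}

```text
clock: 2.7
tcp_pos: [0.605, 0.0426, 0.2082]
orientation: [3.118, -0.382, 0.001]
contact_force: [0.1, -0.1, -0.2]
grip_width: 0.0001
```

```bash
python3 -c "
from h import *
go(.05,0,.12)"
```

```text
tcp [0.605  0.0426 0.2082] fd [ 0.0374 -0.0429] F [ 0.1 -0.1 -0.2] clk 2.7 grip 0.0001
offset [ 0.025 -0.086  0.176] turn [ 0.    -0.    -0.001]
```

Request:
{"name": "carry_out", "arguments": {"offset": [[0.025,-0.08,0.17],[0.025,-0.08,0.17],[0.025,-0.08,0.17],[0.025,-0.08,0.17],[0.025,-0.08,0.17]], "turn": [[0,0,0],[0,0,0],[0,0,0],[0,0,0],[0,0,0]]}}

```text
clock: 3.2
tcp_pos: [0.6269, 0.0753, 0.1253]
orientation: [3.118, -0.384, 0.005]
contact_force: [-0.0, 0.3, 0.6]
grip_width: 0.0002
```

```bash
python3 -c "
from h import *
go(.05,0,.085)
f=imaging.grab_frame('side');save(f,'s1.png',(180,120,340,300),3.3)"
```

```text
tcp [0.6269 0.0753 0.1253] fd [ 0.0508 -0.0059] F [-0.   0.3  0.6] clk 3.2 grip 0.0002
offset [-0.002 -0.012  0.081] turn [-0.    -0.002 -0.002]
```

View pics/s1.png

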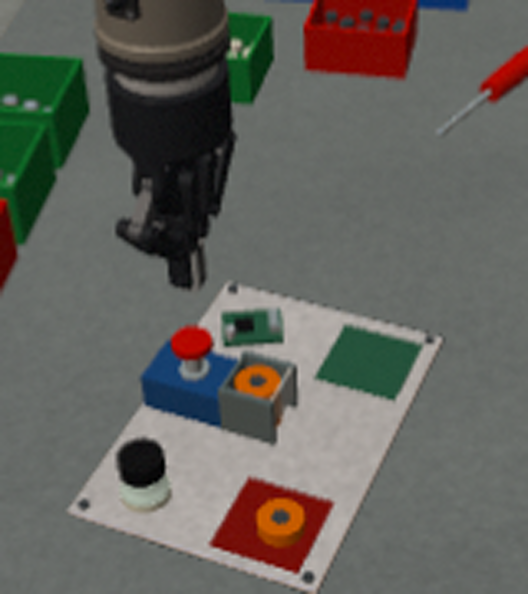

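The shut fingertips hang at (187,280), directly above the knob at (190,342), with nothing yet disturbed. I descend to just above the knob.

Request:
{"name": "carry_out", "arguments": {"offset": [[-0.002,-0.01,0.07],[-0.002,-0.01,0.07],[-0.002,-0.01,0.07],[-0.002,-0.01,0.07],[-0.002,-0.01,0.07]], "turn": [[0,0,0],[0,0,0],[0,0,0],[0,0,0],[0,0,0]]}}

```text
clock: 3.75
tcp_pos: [0.6271, 0.0815, 0.0899]
orientation: [-3.118, 0.382, -0.004]
contact_force: [-0.1, 0.4, 0.2]
grip_width: 0.0001
```

```bash
python3 -c "
from h import *
go(.05,0,.058)"
```

```text
tcp [0.6271 0.0815 0.0899] fd [0.0495 0.0002] F [-0.1  0.4  0.2] clk 3.75 grip 0.0001
offset [0.001 0.    0.064] turn [-0.001 -0.002 -0.001]
```

Request:
{"name": "carry_out", "arguments": {"offset": [[0,0,0.01],[0,0,0.02],[0,0,0.028],[0,0,0.036],[0,0,0.044],[0,0,0.052],[0,0,0.058],[0,0,0.058]], "turn": [[0,0,0],[0,0,0],[0,0,0],[0,0,0],[0,0,0],[0,0,0],[0,0,0],[0,0,0]]}}

```text
clock: 4.55
tcp_pos: [0.6267, 0.0817, 0.0592]
orientation: [-3.118, 0.381, -0.002]
contact_force: [-0.0, 0.1, 5.9]
grip_width: -0.0001
```

Request:
{"name": "carry_out", "arguments": {"offset": [[0,0,0.003],[0,0,0.006],[0,0,0.006],[0,0,0.006]], "turn": [[0,0,0],[0,0,0],[0,0,0],[0,0,0]]}}

```text
clock: 4.95
tcp_pos: [0.6268, 0.0818, 0.0579]
orientation: [3.118, -0.381, 0.002]
contact_force: [-3.0, -1.8, 16.2]
grip_width: -0.0002
```

At z = 0.0579 the force jumped to 16 N, well past the spring's 6–9 N, so the plunger has bottomed. I release it.

Request:
{"name": "carry_out", "arguments": {"offset": [[0,0,-0.01],[0,0,-0.02],[0,0,-0.03],[0,0,-0.045],[0,0,-0.065],[0,0,-0.1],[0,0,-0.16],[0,0,-0.16]], "turn": [[0,0,0],[0,0,0],[0,0,0],[0,0,0],[0,0,0],[0,0,0],[0,0,0],[0,0,0]]}}

```text
clock: 5.75
tcp_pos: [0.6281, 0.0825, 0.1403]
orientation: [-3.116, 0.381, -0.009]
contact_force: [0.2, -0.1, 0.4]
grip_width: -0.0004
```

```bash
python3 -c "
from h import *
f=imaging.grab_frame('side');save(f,'s2.png',(200,190,330,310),4)
go(-.043,.05,.12)
for d in look_for('spacer1','side')[:4]: p=world(f,d['xyz']);print(d['score'],p,fd(p))
"
```

```text
tcp [0.6271 0.0822 0.1384] fd [0.0493 0.0008] F [ 0.1  0.1 -0.5] clk 5.8 grip 0.0003
offset [-0.185 -0.098  0.036] turn [-0.001 -0.002 -0.   ]
0.64 [0.64068713 0.18654741 0.04537626] [0.03745605 0.10543284]
0.54 [0.53718023 0.10642379 0.02244378] [-0.04377186  0.00279027]
```

View pics/s2.png

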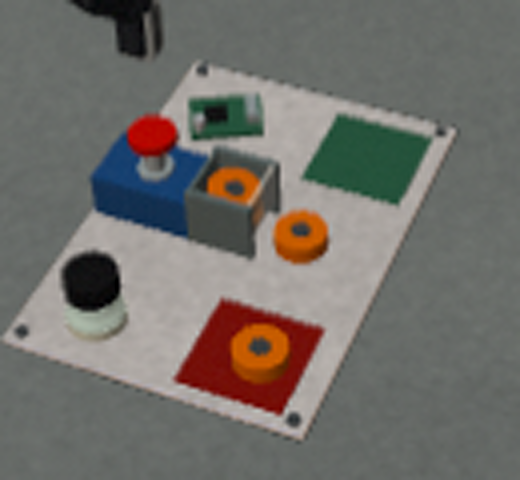

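The spacer is out at crop (302,232), feeder about (−43, +2) mm. The plunger is back up and the reject is still on red. I move to its +y side, clear of the magazine, turned 7° so the push runs straight to the green centre.

Request:
{"name": "carry_out", "arguments": {"offset": [[-0.18,-0.078,0],[-0.18,-0.078,0],[-0.18,-0.078,0],[-0.18,-0.078,0.02],[-0.18,-0.078,0.08],[-0.18,-0.078,0.08],[-0.18,-0.078,0.08]], "turn": [[0,0,0.08],[0,0,0.08],[0,0,0.08],[0,0,0.08],[0,0,0.08],[0,0,0.08],[0,0,0.08]]}}

```text
clock: 6.55
tcp_pos: [0.5481, 0.14, 0.0951]
orientation: [3.088, -0.569, -0.003]
contact_force: [-0.0, 0.5, 0.3]
grip_width: 0.0001
```

```bash
python3 -c "
from h import *
go(-.041,.04,.024)
f=imaging.grab_frame('side');save(f,'s3.png',(200,180,330,310),4)"
```

```text
tcp [0.5481 0.14   0.0951] fd [-0.0413  0.038 ] F [-0.   0.5  0.3] clk 6.55 grip 0.0001
offset [ 0.    -0.004  0.142] turn [ 0.001  0.001 -0.081]
```

View pics/s3.png

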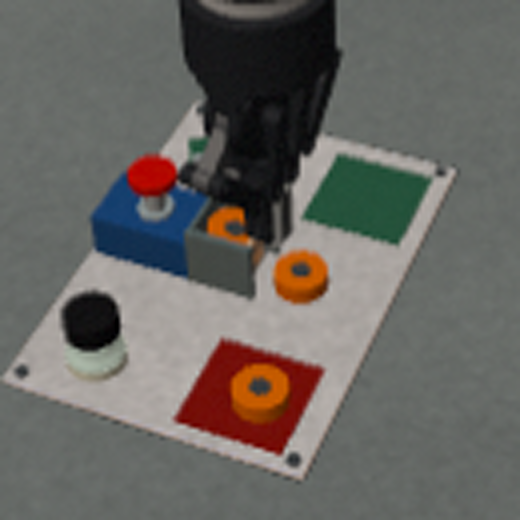

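The fingertips are above the plate on the +y side of the spacer, which sits at (301,272). I lower to 4 mm above the plate.

Request:
{"name": "carry_out", "arguments": {"offset": [[0,-0.002,0.05],[0,-0.002,0.1],[0,-0.002,0.12],[0,-0.002,0.13],[0,-0.002,0.14],[0,-0.002,0.14],[0,-0.002,0.14]], "turn": [[0,0,0],[0,0,0],[0,0,0],[0,0,0],[0,0,0],[0,0,0],[0,0,0]]}}

```text
clock: 7.3
tcp_pos: [0.5491, 0.1424, 0.0269]
orientation: [-3.089, 0.567, -0.002]
contact_force: [-0.0, -0.2, -0.1]
grip_width: -0.0002
```

```bash
python3 -c "
from h import *
go(-.051,-.05,.024)
f=imaging.grab_frame('side');save(f,'s4.png',(200,180,330,310),4)"
```

```text
tcp [0.5491 0.1424 0.0269] fd [-0.0409  0.0406] F [-0.  -0.2 -0.1] clk 7.3 grip -0.0002
offset [0.002 0.182 0.006] turn [-0.    -0.001 -0.08 ]
```

View pics/s4.png

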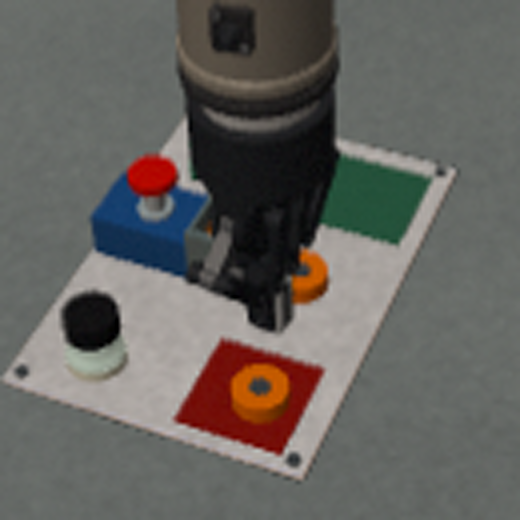

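The fingers are down beside the spacer at (300,275) and clear of the reject and the magazine. I push slowly.

Request:
{"name": "carry_out", "arguments": {"offset": [[0,0.005,0.006],[0,0.013,0.006],[0,0.021,0.006],[0,0.029,0.006],[0,0.037,0.006],[0,0.045,0.006],[0,0.053,0.006],[0,0.061,0.006]], "turn": [[0,0,0],[0,0,0],[0,0,0],[0,0,0],[0,0,0],[0,0,0],[0,0,0],[0,0,0]]}}

```text
clock: 8.15
tcp_pos: [0.5376, 0.1134, 0.0232]
orientation: [-3.09, 0.567, -0.0]
contact_force: [-0.1, 0.4, 0.6]
grip_width: 0.0001
```

Request:
{"name": "carry_out", "arguments": {"offset": [[0,0.008,0],[0,0.016,0],[0,0.024,0],[0,0.032,0],[0,0.04,0],[0,0.048,0],[0,0.056,0],[0,0.064,0]], "turn": [[0,0,0],[0,0,0],[0,0,0],[0,0,0],[0,0,0],[0,0,0],[0,0,0],[0,0,0]]}}

```text
clock: 8.95
tcp_pos: [0.5262, 0.0835, 0.0231]
orientation: [-3.09, 0.567, -0.0]
contact_force: [0.1, 0.0, -0.1]
grip_width: 0.0001
```

Request:
{"name": "carry_out", "arguments": {"offset": [[0,0.008,0],[0,0.016,0],[0,0.024,0],[0,0.032,0],[0,0.034,0],[0,0.034,0]], "turn": [[0,0,0],[0,0,0],[0,0,0],[0,0,0],[0,0,0],[0,0,0]]}}

```text
clock: 9.55
tcp_pos: [0.5202, 0.0676, 0.0231]
orientation: [3.09, -0.568, -0.0]
contact_force: [0.9, 1.2, -0.4]
grip_width: -0.0001
```

```bash
python3 -c "
from fit import *
go(-.051,-.051,.024)
org=lambda h,s,v:(h>7)&(h<20)&(s>150)&(v>120)
for c,b in(('top',(240,215,290,280)),('side',(268,190,320,262))):
    f=imaging.grab_frame(c);save(f,c+'5.png',(200,180,330,310) if c=='side' else (170,170,310,290),4)
    try: p,a,m=blob(f,org,b);print(c,p,a,fd(onz(f,*p,.016)))
    except Exception as e: print(c,e)
    for d in look_for('spacer1',c)[:4]: print(round(d['score'],2),fd(world(f,d['xyz'])))
"
```

```text
tcp [0.5202 0.0676 0.0231] fd [-0.0509 -0.0389] F [ 0.9  1.2 -0.4] clk 9.55 grip -0.0001
offset [ 0.003  0.024 -0.002] turn [ 0.    -0.    -0.081]
top attempt to get argmax of an empty sequence
side [292.18181818 229.63636364] 33 [-0.05999311 -0.07253384]
0.6 [-0.00546455 -0.00211636]
0.46 [-0.06269179 -0.06739058]
```

View pics/side5.png

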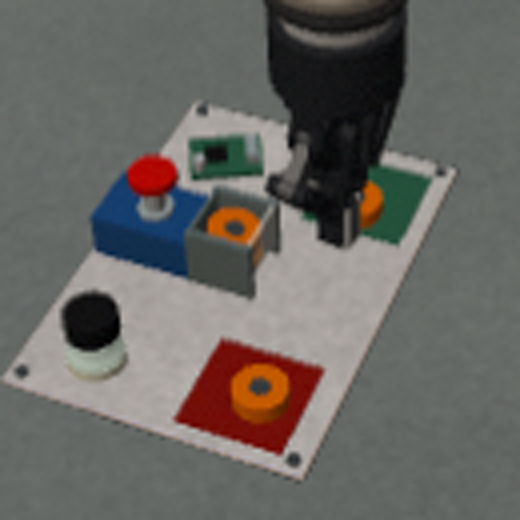

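The spacer is on the green square's near part at about (370,203), partly hidden by the finger. I push another 10 mm, then back off and check.

Request:
{"name": "carry_out", "arguments": {"offset": [[0,0.006,0],[0,0.012,0],[0,0.018,0],[0,0.02,0],[0,0.02,0]], "turn": [[0,0,0],[0,0,0],[0,0,0],[0,0,0],[0,0,0]]}}

```text
clock: 10.25
tcp_pos: [0.5166, 0.0582, 0.0231]
orientation: [3.09, -0.568, -0.0]
contact_force: [0.2, -0.3, -0.3]
grip_width: -0.0002
```

Request:
{"name": "carry_out", "arguments": {"offset": [[0,-0.01,0],[0,-0.04,0],[0,-0.06,0],[0,-0.06,-0.08],[0,-0.06,-0.16],[0,-0.12,-0.26],[0.1,-0.22,-0.36],[0.1,-0.22,-0.36]], "turn": [[0,0,0],[0,0,0],[0,0,0],[0,0,0],[0,0,0],[0,0,0],[0,0,0],[0,0,0]]}}

```text
clock: 11.05
tcp_pos: [0.6039, 0.1466, 0.2062]
orientation: [-3.089, 0.563, -0.004]
contact_force: [0.8, -0.0, 0.7]
grip_width: 0.0002
```

```bash
python3 -c "
from fit import *
go(-.051,-.051,.024)
org=lambda h,s,v:(h>7)&(h<20)&(s>150)&(v>120)
f=imaging.grab_frame('side');save(f,'s6.png',(200,180,330,310),4)
p,a,m=blob(f,org,(268,190,320,262));print(p,a,fd(onz(f,*p,.015)))
g,a,_=blob(f,lambda h,s,v:(h>60)&(h<95)&(s>80)&(v>40)|org(h,s,v),(268,190,320,262));print(g,a,fd(onz(f,*g,.006)))
for d in look_for('spacer1','side')[:4]: print(round(d['score'],2),fd(world(f,d['xyz'])))
"
```

```text
tcp [0.6039 0.1466 0.2062] fd [0.0113 0.0578] F [ 0.8 -0.   0.7] clk 11.05 grip 0.0002
offset [-0.099  0.232  0.364] turn [-0.002 -0.002 -0.079]
[290.24299065 227.61682243] 107 [-0.05262696 -0.07847445]
[291.31466667 229.51733333] 375 [-0.05421023 -0.08182808]
0.5 [-0.05235417 -0.07744188]
0.42 [-0.00262904 -0.00267084]
```

View pics/s6.png

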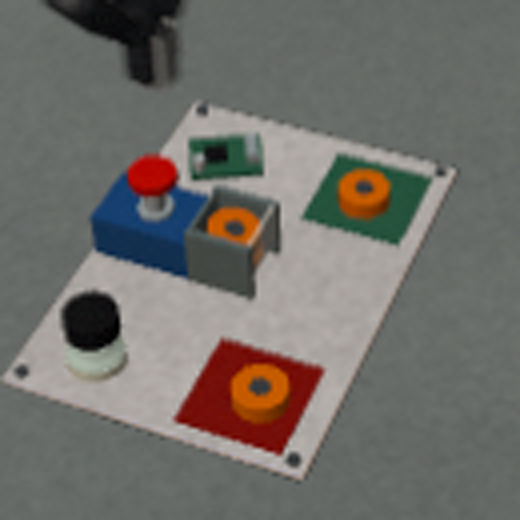

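The spacer lies at (364,193), about 4 mm from the green square's centre, against 16 mm of margin. Everything else is in place and the arm is clear, so I hand in.

```bash
python3 -c "
from h import *
print(r.hand_in())"
```

```text
the job is handed in; nothing more can be done
None
```

The job is done and handed in at about 11 s of the 51 s allowed. I pressed the plunger once with the shut fingers and let it back up. One spacer came out, and I pushed it about 80 mm sideways, level along the base plate, onto the green square.

- **Press:** the wrist force reached 16 N at the bottom, with the fingertips about 44 mm above the bench. That is the plunger's fully-down height. The picture afterwards showed the plunger back up and one spacer out.
- **Spacer:** the last side picture shows it wholly on the green square. It measures about 4 mm from the square's centre, with 16 mm of room each way.
- **Everything else:** in that picture the reject is still on the red square, a spacer is still in the magazine, and the jar and board have not moved. The arm is clear of everything, about 0.2 m up.
- **Checks that failed or disagreed:**
  - The trained networks sometimes confused the spacers with other things. I used colour measurements checked against the pictures instead.
  - During the push, the top camera could not see the spacer behind the gripper. I made the last check with the side camera only.

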